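# Peel the stuck empty magnet tray off the stack and hold it over the light plate

### The job

The empty white tray is stuck in the full black tray it nests in. Take it by its orange tab and raise that corner first, while the far corner still rests on the black tray, so that it peels off and the black tray stays down in its cradle; then carry it to the round light plate and hold it level and centred about a hand's breadth (90 mm) above the plate for a check for glue residue. Finish while still holding it there, and leave everything else on the bench alone.

Things in the scene. Friction and masses are not known exactly. Their poses are not given: they have to be found in the camera images.
- empty_tray: empty white formed tray, 0.12-0.2 kg. Origin: centre of the UNDERSIDE of its rim; x along its 170 mm side, y along its 130 mm side, z up. Rim 170 x 130 mm, z 0 to 4 mm, round a pan 130 x 90 mm reaching 12 mm below the origin, hanging in the black tray, 7 mm free all round. Orange tab on the rim corner at -x, -y. At the start its rim lies on the black tray's rim, 46 mm above the bench
- tab (a point): centre of the orange tab, (-66, -48, +19) mm in the white tray's frame: an upright plate, z 4 to 34 mm, 36 mm wide, 10 mm thick; its thin direction is (0.8, 0.6, 0) of the white tray, towards the far corner. Fingers fit on both sides of it from above
- far_corner (a point): the white tray's rim corner diagonally across from the tab, (+85, +65, 0) mm in its frame: the point to pivot about when peeling. Tipping the tray about this corner by 0.3 to 0.4 rad takes the pan right out of the rubber pads that hold it (see full_tray); lifting it straight drags the black tray along
- full_tray: loose black magnet tray, 0.7 kg, between low stops on a fixed aluminium cradle plate (200 x 160 x 12 mm). Origin: centre of its underside, 12 mm above the bench; axes as the white tray's. 34 mm high, its rim and foot 170 x 130 mm, cavity 144 x 104 mm. Inside at x = +50 mm two sprung rubber pads pinch the white pan from both y sides and hold it with about 4 N each until it has come up 8 mm there
- light_plate: fixed round aluminium light plate, 230 mm diameter, with a white disc of 184 mm diameter on top. Origin: centre of its underside, on the bench
- light_top (a point): centre of the white disc's top face, 22 mm above the bench
- glue_bottle: bystander: small clear glue bottle with a green cap, 44 mm diameter, 85 mm high, origin under its centre
- motor_shell: bystander: upright dark motor tube with a red band, 60 mm diameter, on a 90 mm round foot, 120 mm high, origin under its centre
- marker_case: bystander: flat blue case lying between the robot and the work, 30 x 70 x 18 mm, origin under its centre
Mind the look-alikes: they are no part of the job. What is shaped like the light_plate but purple is not meant.

How it is judged (in metres and radians):
On the way, in this order (a step that is already met when the one before it is completed fails the run):
1. the white tray's tab corner is raised (tray tilted over 0.12 rad) while its far corner is still within 12 mm of the black tray's rim (angle between empty_tray's own z axis and vertical above 0.12 rad and z of tab in the frame of full_tray above 0.07 m and z of far_corner in the frame of full_tray below 0.046 m and x of far_corner in the frame of full_tray above 0.06 m and y of far_corner in the frame of full_tray above 0.04 m), for 0.1 s.
2. the white tray is clear of the black tray (z of each of far_corner, empty_tray in the frame of full_tray above 0.06 m and contact force between empty_tray and full_tray below 0.05 N), for 0.1 s.
At the end, for the whole second after the job is handed in: The fingers hold the white tray still and level (within 0.15 rad, tab up), its centre within 30 mm of the light plate's centre sideways and its rim's underside 50 to 150 mm above the white disc, touching neither the plate nor the black tray; the black tray sits flat in its cradle (horizontal distance between empty_tray and light_top below 0.03 m and z of empty_tray in the frame of light_top between 0.05 and 0.15 m and angle between empty_tray's own z axis and vertical below 0.15 rad and linear speed of empty_tray below 0.03 m/s and contact force between empty_tray and the fingers above 2 N and contact force between empty_tray and light_plate below 0.05 N and contact force between empty_tray and full_tray below 0.05 N and z of tab in the frame of empty_tray above 0.01 m and height (world z) of full_tray below 0.018 m and angle between full_tray's own z axis and vertical below 0.06 rad); the arm keeps its last pose, push and grip.
It fails at once if the black tray is lifted more than 10 mm, tipped by more than 0.1 rad or shifted by 15 mm (height (world z) of full_tray above 0.022 m or angle between full_tray's own z axis and vertical above 0.1 rad or distance of full_tray from where it was at the start of the episode above 0.015 m).
It fails at once if a bystander (bottle, motor tube, blue case) is moved by more than 30 mm (distance of any of glue_bottle, motor_shell, marker_case from where it was at the start of the episode above 0.03 m).
It also fails if it takes over 43 s, if anything falls off the work surface, if the arm or the gripper's body presses on something with over 40 N, if the wrist force passes 120 N, or if a joint passes its speed limit or range.

### The arm

A 6-joint arm with a two-finger parallel gripper is mounted at the origin on the work surface. World frame = base frame: x ahead of the robot, y to its left, z up, the work surface at z = 0. Lengths are in mm, angles in rad, forces in N, time in s.
With the tool pointing down it reaches from about 350 to 975 mm from the base axis. Payload 17.4 kg.
Tool frame: the origin (TCP) lies midway between the tips of the shut fingers; the grasp point (between the pads) lies 19 mm behind it; z points along the fingers, y is the line along which they close (so a half turn about z gives the same grasp; the last joint's range is limited). The gripper opens to 85 mm and grips with 20 to 120 N. Pads are 22 mm wide; open, the fingers measure 114 mm over their backs; the gripper's body (76 mm by 85 mm) begins 54 mm behind the grasp point. The pads swing forward as they close: fully open they stand 13 mm farther back than shut.
Start: joints at [-1.372, 0.116, 1.442, -0, 1.584, -0.038], TCP at [158.34, -656.171, 231.303] pointing down, gripper open.
Joint ranges: [-2.83, 2.83], [-0.83, 2.19], [0.07, 2.5], [-1.14, 4.28], [0.01, 3], [-2.97, 2.97]. Speed limits (rad/s): [1.89, 1.89, 2.22, 3.14, 3.14, 3.14].

### API

Orientations are given as a unit quaternion [x, y, z, w].
In Python, from workcell import ctrl gives the robot as it stands.
- The arm moves only by the tool move_arm, never from a script. Its argument "rows" is a list of rows, each a list of 5 numbers: the shift along the tool's x, y, z in m, then the turn about the tool's z in rad, then the closure, from -1 (fully open) to 1 (shut), so that 0 is half open. In form: [[tx, ty, tz, turn, hand], ...]. A call has exactly 10 rows; each row shifts and turns the commanded pose from where the row before left it, along the tool's axes as they then stand; what a row does not reach is not made up. A row lasts 1/8 s, in which the tool goes at most 62.5 mm and 10.7 degrees, less where a joint would pass 70% of its speed; a pose out of reach is approached as far as the arm can. A call with a gripper value outside its range is refused whole. The fingers move at their own pace and stop on an object; the grip force is fixed at half the most. Time passes only in rows, so rows that do not move let the fingers close, or fill a call up. It gives the time, the measured TCP pose, the force, the opening and the grip force at its end, in the units of the state.
- ctrl.get_obs(): the state, without advancing time (a new reading comes with each control period).
- ctrl.grab_frame(name): name is "scene" or "top" or "wrist"; returns a dict with "img" (384x512x3 uint8, blue, green, red), "z_map" (384x512 float32, mm along the optical axis (not along the pixel's ray), 0 where there is no reading), "intrinsics" (3x3 intrinsics, pixels), "rvec" (rotation vector, rad) and "tvec" (3), from world to camera coordinates, as OpenCV has them. Camera axes: x right, y down, z forward; pixel columns grow to the right and rows downward; lengths in mm; the calibration is good to about 2 mm. A picture is of the moment at which its call begins.
- ctrl.hand_in(): hands the job in; it is judged then, once.
The state is a dict: "time_s": time; "joints": joint angles; "dq": joint speeds; "effort": joint torques, N m; "eef_pos": TCP position; "tcp_rot": TCP orientation; "contact_force": force on the tool from outside, world axes, zero at the start; "torque": the same for the moment, N m; "opening": finger opening in mm; "gripper_force": force on a finger pad.
Only numpy, scipy, OpenCV 4.12 (cv2) and the standard library are available. Lean on these libraries where they do the work, as an engineer would, in place of code of your own. Each camera call takes 0.05 s, during which the arm holds its last target. There are 200 camera calls.

## Working session

There is one attempt and no reset: what is moved stays moved. The work goes in short steps, Python scripts to look and compute and a tool call to move; the robot and the scene stay as the last step left them, time stands still between calls to the robot, and variables do not carry over. Pictures are saved under pics/ and viewed, at most 10 in all, crops included, and the job is handed in when it is done.

Besides the shell and the picture viewer there is one more tool, called after "Request:" in YAML: its name, and indented under it one key for each argument. move_arm: Moves the arm, as the interface text tells. Its arguments: {"type":"object","properties":{"rows":{"type":"array"}},"required":["rows"]}

```bash
mkdir -p pics; cat > h.py <<'E'
import numpy as np, cv2
from workcell import ctrl
def grab(n):
    f=ctrl.grab_frame(n); f['R']=cv2.Rodrigues(np.array(f['rvec'],float))[0]; f['t']=np.array(f['tvec'],float).ravel(); f['K']=np.array(f['intrinsics'],float); return f
def cloud(f):
    z=f['z_map']; v,u=np.indices(z.shape); K=f['K']
    P=np.stack([(u-K[0,2])/K[0,0]*z,(v-K[1,2])/K[1,1]*z,z],-1)
    W=(P-f['t'])@f['R']; W[z==0]=np.nan; return W
def onplane(f,uv,h):
    uv=np.atleast_2d(uv).astype(float); d=np.c_[uv,np.ones(len(uv))]@np.linalg.inv(f['K']).T@f['R']; c=-f['R'].T@f['t']
    return c+d*((h-c[2])/d[:,2])[:,None]
E
python3 - <<'E'
from h import *
import pickle
fs={n:grab(n) for n in('scene','top')}
pickle.dump(fs,open('f0.pkl','wb'))
for n in fs: cv2.imwrite(f'pics/{n}0.png',fs[n]['img']); print(n,-fs[n]['R'].T@fs[n]['t'])
print(ctrl.get_obs())
E
```

```text
scene [1287.49985303  306.63413598  864.73962324]
top [315.61769794  35.63215882 974.13410596]
{'time_s': 0.1, 'joints': array([-1.37182534e+00,  1.16423807e-01,  1.44217937e+00, -3.00757387e-05,
        1.58399640e+00, -3.77992583e-02]), 'dq': array([-1.16872837e-03, -9.95489241e-04,  6.07629073e-04,  5.41610699e-05,
       -4.78762171e-04, -5.59916693e-05]), 'effort': array([ 1.84582233e-03, -7.33666921e+01, -6.33789539e+01, -7.83925032e-07,
        5.33708473e-03, -2.64696860e-05]), 'eef_pos': array([ 158.28163301, -656.01058418,  230.65743579]), 'tcp_rot': array([ 9.93000558e-01,  1.18108582e-01, -5.55160179e-05, -5.00619393e-04]), 'contact_force': array([-0.72563497, -0.4350448 ,  0.69823671]), 'torque': array([ 0.03469697, -0.03097792, -0.02181171]), 'gripper_force': 0.0, 'opening': 85.42527632321892}
```

View pics/scene0.png

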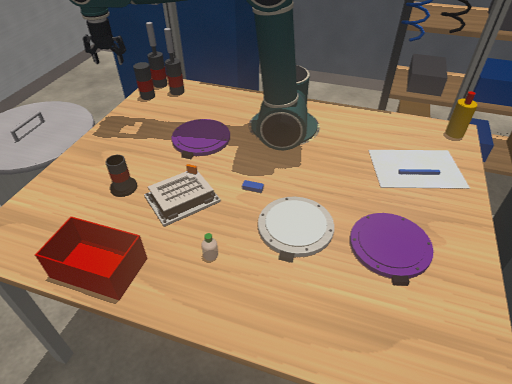

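View pics/top0.png

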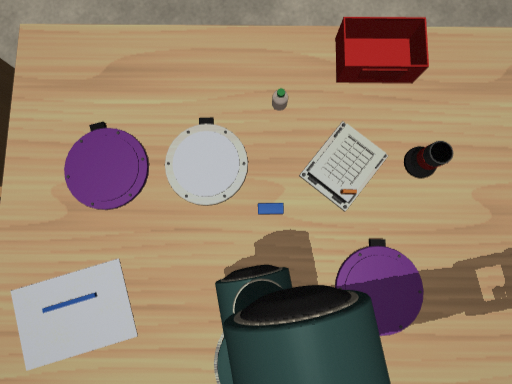

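The scene view shows the white tray with the orange tab at (191,169) and the white disc at (296,222). In the top view the tray is at (343,165), its tab at (348,191) and the white disc at (206,163). Three round plates could be meant. In the top view, (106,168) and (379,290) are purple look-alikes and (206,163) is white/aluminium, so that one is the light plate.

```bash
python3 - <<'E'
from h import *
import pickle
fs=pickle.load(open('f0.pkl','rb'))
box={'top':((285,115,400,220),(160,120,255,210)),'scene':((140,155,225,225),(250,190,340,260))}
crops=[]
for n,f in fs.items():
    W=cloud(f); hsv=cv2.cvtColor(f['img'],cv2.COLOR_BGR2HSV); H,S,V=[hsv[...,i].astype(int) for i in range(3)]
    (a,b,c,d),(a2,b2,c2,d2)=box[n]
    m=np.zeros(H.shape,bool); m[b:d,a:c]=True
    org=m&(H<14)&(S>170)&(V>90)&((W[...,2]>50)|np.isnan(W[...,2]))
    P=W[org]; v,u=np.nonzero(org); print(n,'orange px',org.sum(),u.min(),u.max(),v.min(),v.max(),'z',np.nanpercentile(P[:,2],[0,10,50,90,100]).round(1))
    T=P[P[:,2]>np.nanmax(P[:,2])-8]; print(' top-face pts',len(T),np.nanmean(T,0).round(1),cv2.minAreaRect(T[:,:2].astype(np.float32)))
    print(' orange mean',np.nanmean(P,0).round(1))
    r=m&(S<60)&(V>130)&(W[...,2]>40)&(W[...,2]<58); Q=W[r]; print(' rim',len(Q),np.nanmedian(Q[:,2]),cv2.minAreaRect(Q[:,:2].astype(np.float32)))
    m2=np.zeros(H.shape,bool); m2[b2:d2,a2:c2]=True
    lp=m2&(S<60)&(V>120)&(W[...,2]>12); Q=W[lp]; print(' light',len(Q),np.nanmedian(Q[:,2]),cv2.minEnclosingCircle(Q[:,:2].astype(np.float32)))
    g=cv2.findContours(lp.astype(np.uint8),0,1)[0]; g=max(g,key=cv2.contourArea); e=cv2.fitEllipse(cv2.convexHull(g)); print(' ell',e,onplane(f,e[0],20).round(1))
    # bystanders
    for nm,mm in (('blue',(H>105)&(H<125)&(S>150)&(V>80)),('green',(H>50)&(H<80)&(S>150)&(V>60))):
        k=mm&np.isfinite(W[...,2])&(np.abs(W[...,1])<350)&(W[...,0]>380)&(W[...,2]>8); print(nm,np.nanmedian(W[k],0).round() if k.any() else None)
    cr=cv2.resize(f['img'][b:d,a:c],(400,400*(d-b)//(c-a)),interpolation=cv2.INTER_CUBIC); crops.append(cv2.resize(cr,(400,400)))
cv2.imwrite('pics/crop.png',np.hstack(crops))
m=None
W=cloud(fs['scene']); print('motor',W[170,119],'bottle',W[240,208],'box')
E
```

```text
scene orange px 15 186 195 164 173 z [52.3 54.3 78.6 82.5 83.5]
 top-face pts 10 [ 446.9 -200.4   80.5] ((446.7813720703125, -200.65228271484375), (34.17529296875, 7.2751688957214355), 77.80514526367188)
 orange mean [ 447.3 -199.7   72. ]
 rim 917 50.0126139651392 ((524.833984375, -203.7122802734375), (133.45608520507812, 169.99966430664062), 51.84822082519531)
 light 3367 21.48171107676542 ((524.8057861328125, 178.61538696289062), 115.77350616455078)
 ell ((295.6318054199219, 224.77700805664062), (56.41968536376953, 76.37496948242188), 97.2586898803711) [[535.9 181.1  20. ]]
blue [407. -30.  19.]
green None
top orange px 29 343 355 190 192 z [75.9 77.4 79.5 81.5 84.1]
 top-face pts 28 [ 442.5 -196.1   79.7] ((441.9016418457031, -197.05291748046875), (5.5009050369262695, 30.91521453857422), 0.2506982088088989)
 orange mean [ 442.5 -196.1   79.5]
 rim 1809 49.04291722661162 ((523.8924560546875, -202.2081298828125), (129.74888610839844, 170.25901794433594), 51.61836242675781)
 light 5193 20.76448490988529 ((524.4313354492188, 179.5611572265625), 114.73706817626953)
 ell ((205.85769653320312, 164.1123046875), (80.50935363769531, 82.81072235107422), 65.27113342285156) [[521.5 178.7  20. ]]
blue [402.   3.  18.]
green None
motor [ 555.62762321 -394.88876033   98.92843346] bottle [714.96854843 -19.64795469  79.28657875] box
```

View pics/crop.png

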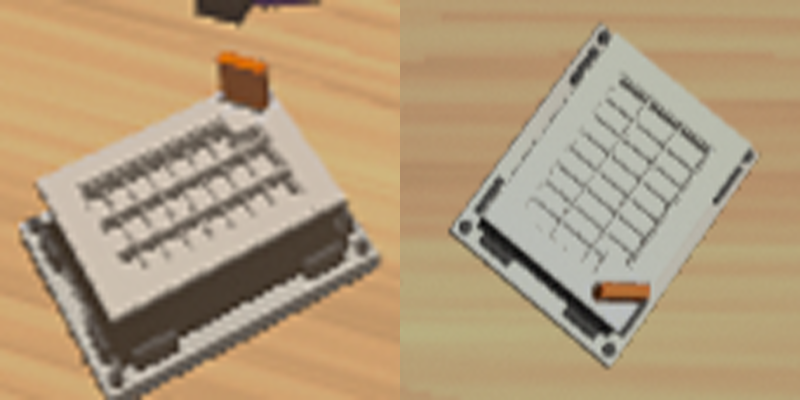

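Tray centre is about (524,-203), with its x axis at -38.3°. The tab predicted from that is (443,-199), and the measured tab is (442–447,-196…-200) with its top at 80 mm (expected 80). The far corner is about (631,-205). The plate centre is (524.5,179) with its top at 21 (expected 22). The crop confirms the orange upright tab on the tray corner nearest the robot.

The tool always points down. So I'll grip across the tab's 36 mm width, with the fingers closing along world y, and let the tray hinge about the finger axis.

Request:
move_arm:
  rows:
    - [0,0,0,0.131,-1]
    - [0,0,0,0.131,-1]
    - [0.03,-0.05,0.005,0,-1]
    - [0.03,-0.05,0.005,0,-1]
    - [0.03,-0.05,0.005,0,-1]
    - [0.03,-0.05,0.005,0,-1]
    - [0.03,-0.05,0.005,0,-1]
    - [0.03,-0.05,0.005,0,-1]
    - [0.03,-0.05,0.005,0,-1]
    - [0.03,-0.05,0.005,0,-1]

```text
time_s: 1.35
eef_pos: [408.9, -260.6, 191.0]
tcp_rot: [1.0, -0.013, 0.0, 0.0]
contact_force: [0.2, -0.6, 0.3]
opening: 85.4
gripper_force: 0.0
```

Request:
move_arm:
  rows:
    - [0.008,-0.016,0,0,-1]
    - [0.008,-0.016,0,0,-1]
    - [0.008,-0.016,0,0,-1]
    - [0.008,-0.015,0,0,-1]
    - [0,0,0.02,0,-1]
    - [0,0,0.02,0,-1]
    - [0,0,0.02,0,-0.6]
    - [0,0,0.01,0,-0.5]
    - [0,0,0,0,-0.5]
    - [0,0,0,0,-0.5]

```text
time_s: 2.6
eef_pos: [442.2, -200.4, 121.9]
tcp_rot: [1.0, -0.013, 0.0, 0.0]
contact_force: [-0.3, 0.3, -0.8]
opening: 63.8
gripper_force: 0.0
```

```bash
python3 - <<'E'
from h import *
f=grab('wrist'); o=ctrl.get_obs(); print(o['eef_pos'],o['tcp_rot'],o['opening'])
W=cloud(f); hsv=cv2.cvtColor(f['img'],cv2.COLOR_BGR2HSV); H,S,V=[hsv[...,i].astype(int) for i in range(3)]
m=(H<14)&(S>170)&(V>90)&(W[...,2]>50)&(W[...,2]<95); P=W[m]; T=P[P[:,2]>75]
print(len(P),np.percentile(P[:,2],[5,50,95,100]),cv2.minAreaRect(T[:,:2].astype(np.float32)),T.mean(0), -f['R'].T@f['t'])
cv2.imwrite('pics/w1.png',f['img'])
E
```

```text
[ 442.21962406 -200.40646929  122.0599286 ] [ 9.99919319e-01 -1.26901837e-02  5.02325887e-04  2.49908566e-04] 64.04994681093073
640 [78.76465385 79.79990925 80.7831318  81.61247435] ((442.1740417480469, -201.1520538330078), (34.77184295654297, 8.554152488708496), 87.3849105834961) [ 442.30098157 -201.20383842   79.80489947] [ 522.08000803 -204.17539185  264.58838821]
```

View pics/w1.png

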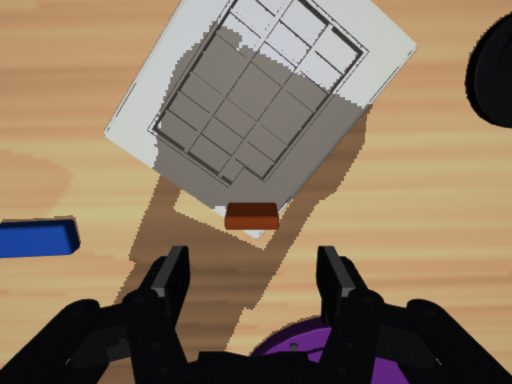

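The wrist view shows the tab at (252,215), between the fingers at (175,300) and (335,300). Measured, it is at (442.2,-201.2) with its top at 79.8, so the TCP is centred on it. Next I descend and close.

Request:
move_arm:
  rows:
    - [0,0,0.02,0,-0.5]
    - [0,0,0.02,0,-0.5]
    - [0,0,0.015,0,-0.5]
    - [0,0,0.009,0,-0.5]
    - [0,0,0,0,-0.5]
    - [0,0,0,0,1]
    - [0,0,0,0,1]
    - [0,0,0,0,1]
    - [0,0,0,0,1]
    - [0,0,0,0,1]

```text
time_s: 3.9
eef_pos: [442.3, -200.3, 58.2]
tcp_rot: [1.0, -0.013, 0.001, 0.0]
contact_force: [-2.6, 1.9, 7.0]
opening: 34.5
gripper_force: 60.4
```

Request:
move_arm:
  rows:
    - [0,0,-0.001,0,1]
    - [0,0,-0.001,0,1]
    - [0,0,-0.001,0,1]
    - [0,0,-0.001,0,1]
    - [0.0005,0,-0.001,0,1]
    - [0,0,-0.001,0,1]
    - [0.0005,0,-0.001,0,1]
    - [0,0,-0.001,0,1]
    - [0,0,0,0,1]
    - [0,0,0,0,1]

```text
time_s: 5.15
eef_pos: [442.8, -200.1, 65.2]
tcp_rot: [1.0, -0.013, -0.0, -0.0]
contact_force: [-1.1, 0.8, -6.5]
opening: 34.4
gripper_force: 60.3
```

```bash
cat >> h.py <<'E'
def tilt(tag):
    o=ctrl.get_obs(); print('tcp',o['eef_pos'].round(1),'F',o['contact_force'].round(1),'T',o['torque'].round(2),'open',round(o['opening'],1))
    for n in('scene','top'):
        f=grab(n); W=cloud(f); hsv=cv2.cvtColor(f['img'],cv2.COLOR_BGR2HSV)
        c=o['eef_pos'][:2]+[82,-3]
        m=(hsv[...,1]<75)&(hsv[...,2]>70)&(np.hypot(W[...,0]-c[0],W[...,1]-c[1])<95)&(W[...,2]>(o['eef_pos'][2]-80))&(W[...,2]<o['eef_pos'][2]+25)&(W[...,2]>38)
        P=W[m]
        for _ in range(6):
            A=np.c_[P[:,:2]-c,np.ones(len(P))]; k=np.linalg.lstsq(A,P[:,2],rcond=None)[0]; r=np.abs(A@k-P[:,2]); P=P[r<max(2.5,1.5*np.median(r))]
        print(n,len(P),'slope dz/dx,dz/dy',k[:2].round(3),'z centre',k[2].round(1),'farx',P[:,0].max().round(1),'y',P[:,1].min().round(1),P[:,1].max().round(1))
        cv2.imwrite(f'pics/{n}_{tag}.png',f['img'])
E
python3 -c "
from h import *
tilt('a')"
```

```text
tcp [ 442.8 -200.1   65.2] F [-1.1  0.8 -6.5] T [0.47 0.56 0.02] open 34.4
scene 588 slope dz/dx,dz/dy [-0.031  0.012] z centre 53.5 farx 618.3 y -295.1 -110.8
top 493 slope dz/dx,dz/dy [0.112 0.202] z centre 39.8 farx 619.5 y -223.6 -112.3
```

It is peeling: the slope is 0.03 with the far corner still down, and the pull is only about 6.5 N. I carry on along the arc.

Request:
move_arm:
  rows:
    - [0.0003,0,-0.002,0,1]
    - [0.0003,0,-0.002,0,1]
    - [0.0004,0,-0.002,0,1]
    - [0.0004,0,-0.002,0,1]
    - [0.0004,0,-0.002,0,1]
    - [0.0005,0,-0.002,0,1]
    - [0.0005,0,-0.002,0,1]
    - [0.0005,0,-0.002,0,1]
    - [0.0006,0,-0.002,0,1]
    - [0.0006,0,-0.002,0,1]

```text
time_s: 6.5
eef_pos: [447.5, -200.3, 85.4]
tcp_rot: [1.0, -0.013, -0.0, 0.0]
contact_force: [1.4, -0.2, -6.7]
opening: 34.6
gripper_force: 60.3
```

```bash
python3 -c "
from h import *
tilt('b')
a=cv2.imread('pics/scene_b.png')[140:240,120:250]; cv2.imwrite('pics/cb.png',cv2.resize(a,None,fx=5,fy=5,interpolation=2))"
```

```text
tcp [ 447.5 -200.3   85.4] F [ 1.4 -0.2 -6.7] T [ 0.32  0.3  -0.11] open 34.6
scene 648 slope dz/dx,dz/dy [-0.128  0.022] z centre 65.4 farx 623.7 y -295.2 -111.2
top 487 slope dz/dx,dz/dy [0.011 0.221] z centre 51.7 farx 623.9 y -219.5 -112.6
```

View pics/cb.png

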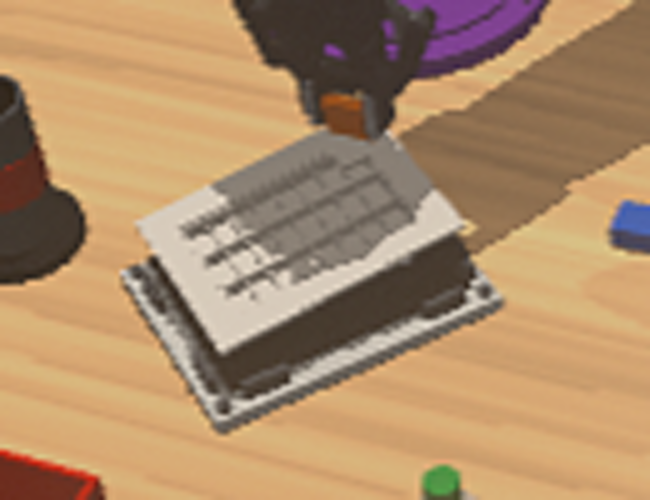

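The picture shows the white tray tilting up at the tab (345,115), its far corner (225,350) still on the black tray, and the black tray flat in its cradle. I continue to about 0.35 rad.

Request:
move_arm:
  rows:
    - [0.0009,0,-0.0036,0,1]
    - [0.001,0,-0.0036,0,1]
    - [0.0011,0,-0.0036,0,1]
    - [0.0012,0,-0.0036,0,1]
    - [0.0013,0,-0.0036,0,1]
    - [0.0014,0,-0.0036,0,1]
    - [0.0016,0,-0.0036,0,1]
    - [0.0017,0,-0.0036,0,1]
    - [0.0018,0,-0.0036,0,1]
    - [0.0019,0,-0.0036,0,1]

```text
time_s: 7.85
eef_pos: [461.4, -200.7, 121.6]
tcp_rot: [1.0, -0.013, 0.0, 0.0]
contact_force: [-0.3, -0.5, -0.7]
opening: 34.0
gripper_force: 61.0
```

```bash
python3 -c "
from h import *
tilt('c')
a=cv2.imread('pics/scene_c.png')[130:230,120:250]; cv2.imwrite('pics/cc.png',cv2.resize(a,None,fx=5,fy=5,interpolation=2))"
```

```text
tcp [ 461.4 -200.7  121.6] F [-0.3 -0.5 -0.7] T [-0.03  0.07  0.03] open 34.0
scene 632 slope dz/dx,dz/dy [-0.181  0.027] z centre 96.2 farx 637.4 y -297.3 -110.6
top 522 slope dz/dx,dz/dy [-0.048  0.223] z centre 83.8 farx 636.0 y -217.5 -112.7
```

View pics/cc.png

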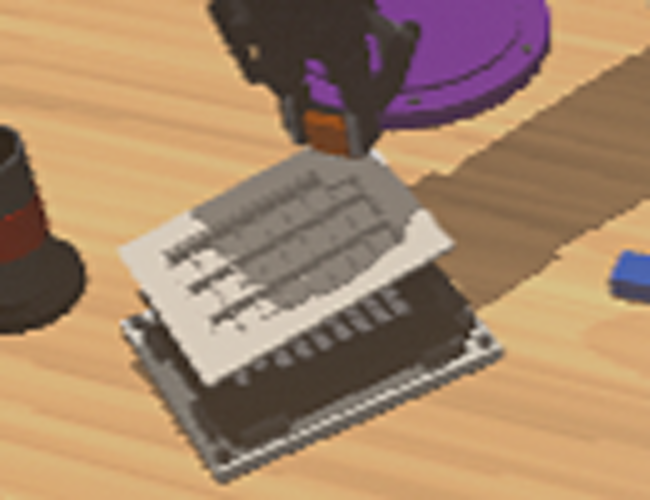

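The tray came free at 0.18 rad tilt and the black tray stayed flat; the picture shows the tab held at (325,130). I lift, then go over empty bench beyond the plate. There I'll press it flat to take the tilt out.

Request:
move_arm:
  rows:
    - [0,0,-0.004,0,1]
    - [0,0,-0.01,0,1]
    - [0,0,-0.016,0,1]
    - [0,0,-0.018,0,1]
    - [0,0,-0.016,0,1]
    - [0,0,-0.012,0,1]
    - [0.002,-0.005,-0.006,0,1]
    - [0.006,-0.012,0,0,1]
    - [0.01,-0.02,0,0,1]
    - [0.014,-0.027,0,0,1]

```text
time_s: 9.2
eef_pos: [495.2, -136.3, 202.6]
tcp_rot: [1.0, -0.013, -0.0, -0.0]
contact_force: [0.4, -0.4, -1.3]
opening: 34.3
gripper_force: 61.0
```

Request:
move_arm:
  rows:
    - [0.017,-0.033,0,0,1]
    - [0.02,-0.038,0,0,1]
    - [0.02,-0.038,0,0,1]
    - [0.02,-0.038,0,0,1]
    - [0.02,-0.038,0,0,1]
    - [0.02,-0.038,0,0,1]
    - [0.02,-0.038,0,0,1]
    - [0.017,-0.033,0,0,1]
    - [0.014,-0.025,0,0,1]
    - [0.009,-0.014,0,0,1]

```text
time_s: 10.45
eef_pos: [680.3, 193.0, 202.1]
tcp_rot: [1.0, -0.012, -0.001, 0.0]
contact_force: [0.2, 1.0, -1.5]
opening: 34.5
gripper_force: 61.0
```

```bash
python3 -c "
from h import *
tilt('d')
f=grab('wrist');cv2.imwrite('pics/wd.png',f['img'])
cv2.imwrite('pics/cd.png',np.hstack([cv2.imread('pics/top_d.png')[0:250,:300],cv2.imread('pics/scene_d.png')[60:310,130:512]]))"
```

```text
tcp [680.3 193.  202.1] F [ 0.2  1.  -1.5] T [ 0.01  0.14 -0.03] open 34.5
scene 1488 slope dz/dx,dz/dy [-0.186  0.023] z centre 176.7 farx 856.5 y 95.8 281.8
top 292 slope dz/dx,dz/dy [-0.181 -0.018] z centre 173.7 farx 835.7 y 98.3 159.8
```

View pics/cd.png

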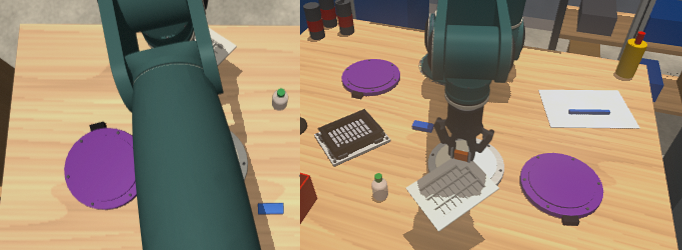

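The scene crop shows the tray held at its tab, tilted 0.186 rad, over empty bench; the black tray sits in its cradle with the bottle and case undisturbed. I move 20 mm further out, lower it and press it flat slowly.

Request:
move_arm:
  rows:
    - [0.007,0,0.006,0,1]
    - [0.007,0,0.012,0,1]
    - [0.006,0,0.018,0,1]
    - [0,0,0.022,0,1]
    - [0,0,0.022,0,1]
    - [0,0,0.022,0,1]
    - [0,0,0.018,0,1]
    - [0,0,0.013,0,1]
    - [0,0,0.008,0,1]
    - [0,0,0.004,0,1]

```text
time_s: 11.85
eef_pos: [700.4, 190.5, 58.2]
tcp_rot: [1.0, -0.013, 0.0, -0.0]
contact_force: [-0.4, 0.5, -1.1]
opening: 34.4
gripper_force: 61.0
```

Request:
move_arm:
  rows:
    - [0,0,0.003,0,1]
    - [0,0,0.003,0,1]
    - [0,0,0.003,0,1]
    - [0,0,0.002,0,1]
    - [0,0,0.002,0,1]
    - [0,0,0.002,0,1]
    - [0,0,0.002,0,1]
    - [0,0,0.002,0,1]
    - [0,0,0.002,0,1]
    - [0,0,0,0,1]

```text
time_s: 13.1
eef_pos: [700.3, 190.3, 37.0]
tcp_rot: [1.0, -0.013, -0.0, 0.0]
contact_force: [-2.9, 0.1, 3.2]
opening: 34.6
gripper_force: 61.4
```

```bash
sed -i 's/&(W\[...,2\]>38)/\&(W[...,2]>6)/' h.py; python3 -c "
from h import *
tilt('e')"
```

```text
tcp [700.3 190.3  37. ] F [-2.9  0.1  3.2] T [-0.1  -0.21 -0.01] open 34.6
scene 1248 slope dz/dx,dz/dy [-0.073  0.01 ] z centre 21.2 farx 876.3 y 94.6 279.6
top 214 slope dz/dx,dz/dy [-0.079 -0.034] z centre 18.3 farx 851.3 y 94.7 150.9
```

Levelling works: the tilt is down to 0.073 under a light push. About 11 mm more to go.

Request:
move_arm:
  rows:
    - [0,0,0.002,0,1]
    - [0,0,0.002,0,1]
    - [0,0,0.0015,0,1]
    - [0,0,0.0015,0,1]
    - [0,0,0.0015,0,1]
    - [0,0,0.001,0,1]
    - [0,0,0.001,0,1]
    - [0,0,0.001,0,1]
    - [0,0,0,0,1]
    - [0,0,0,0,1]

```text
time_s: 14.45
eef_pos: [700.3, 190.4, 25.9]
tcp_rot: [1.0, -0.013, 0.0, 0.0]
contact_force: [-3.2, 0.1, 3.6]
opening: 34.5
gripper_force: 61.4
```

```bash
python3 -c "
from h import *
tilt('f')"
```

```text
tcp [700.3 190.4  25.9] F [-3.2  0.1  3.6] T [-0.07 -0.07 -0.06] open 34.5
scene 1295 slope dz/dx,dz/dy [-0.008  0.005] z centre 16.4 farx 875.9 y 95.2 280.6
top 221 slope dz/dx,dz/dy [-0.012  0.003] z centre 16.3 farx 849.6 y 95.1 147.5
```

Flat and level (0.01 rad). I lift gently and carry it back over the plate; TCP target is about (443,181,125).

Request:
move_arm:
  rows:
    - [0,0,-0.003,0,1]
    - [0,0,-0.006,0,1]
    - [0,0,-0.01,0,1]
    - [0,0,-0.014,0,1]
    - [0,0,-0.018,0,1]
    - [0,0,-0.018,0,1]
    - [-0.006,0,-0.014,0,1]
    - [-0.014,0.001,-0.01,0,1]
    - [-0.022,0.002,-0.005,0,1]
    - [-0.028,0.002,-0.002,0,1]

```text
time_s: 15.8
eef_pos: [628.7, 187.1, 126.1]
tcp_rot: [1.0, -0.013, -0.0, -0.0]
contact_force: [0.3, -0.5, -1.3]
opening: 34.5
gripper_force: 60.9
```

Request:
move_arm:
  rows:
    - [-0.032,0.002,0,0,1]
    - [-0.032,0.002,0,0,1]
    - [-0.032,0.002,0,0,1]
    - [-0.03,0.002,0,0,1]
    - [-0.025,0.002,0,0,1]
    - [-0.018,0.001,0,0,1]
    - [-0.011,0,0,0,1]
    - [-0.006,0,0,0,1]
    - [0,0,0,0,1]
    - [0,0,0,0,1]

```text
time_s: 17.05
eef_pos: [444.2, 180.9, 125.8]
tcp_rot: [1.0, -0.013, -0.0, 0.0]
contact_force: [0.6, 0.4, -1.2]
opening: 34.8
gripper_force: 60.9
```

```bash
python3 - <<'E'
from h import *
tilt('g')
f=grab('scene'); W=cloud(f); hsv=cv2.cvtColor(f['img'],cv2.COLOR_BGR2HSV)
o=ctrl.get_obs()['eef_pos']; c=o[:2]+[82,-3]
m=(hsv[...,1]<75)&(hsv[...,2]>70)&(np.hypot(W[...,0]-c[0],W[...,1]-c[1])<125)&(np.abs(W[...,2]-(o[2]-8))<9)
print(cv2.minAreaRect(W[m][:,:2].astype(np.float32)),np.median(W[m][:,2]))
cv2.imwrite('pics/cg.png',cv2.resize(f['img'][100:290,100:400],None,fx=2.5,fy=2.5))
E
```

```text
tcp [444.2 180.9 125.8] F [ 0.6  0.4 -1.2] T [-0.03  0.08  0.02] open 34.8
scene 821 slope dz/dx,dz/dy [-0.052  0.007] z centre 112.1 farx 620.1 y 87.9 269.7
top 499 slope dz/dx,dz/dy [-0.058 -0.003] z centre 111.2 farx 620.6 y 85.8 184.3
((525.4003295898438, 178.43101501464844), (130.44859313964844, 172.80479431152344), 52.15540313720703) 112.56314948602463
```

View pics/cg.png

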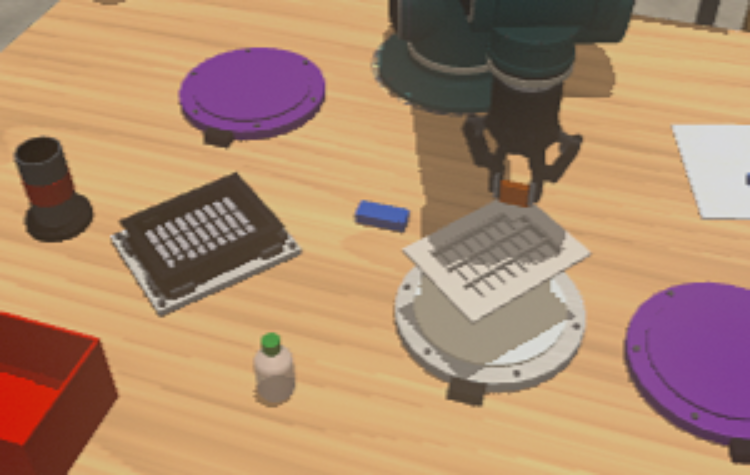

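The tray (495,260) hangs over the white plate, centred within 1–2 mm, about 86 mm above the disc, tilted 0.055 rad. The bystanders and the black tray look undisturbed. I hold still briefly to check that it isn't creeping.

Request:
move_arm:
  rows:
    - [0,0,-0.002,0,1]
    - [0,0,-0.002,0,1]
    - [0,0,0,0,1]
    - [0,0,0,0,1]
    - [0,0,0,0,1]
    - [0,0,0,0,1]
    - [0,0,0,0,1]
    - [0,0,0,0,1]
    - [0,0,0,0,1]
    - [0,0,0,0,1]

```text
time_s: 18.45
eef_pos: [443.9, 180.9, 129.8]
tcp_rot: [1.0, -0.013, -0.0, 0.0]
contact_force: [-0.4, 0.4, -2.5]
opening: 34.1
gripper_force: 60.9
```

```bash
python3 - <<'E'
from h import *
tilt('h')
E
```

```text
tcp [443.9 180.9 129.8] F [-0.4  0.4 -2.5] T [0.02 0.13 0.01] open 34.1
scene 784 slope dz/dx,dz/dy [-0.051  0.008] z centre 116.0 farx 620.5 y 85.6 269.9
top 514 slope dz/dx,dz/dy [-0.056 -0.003] z centre 115.4 farx 620.7 y 85.6 183.7
```

Steady at 0.05 rad, rim underside 90 mm above the disc.

```bash
python3 -c "
from workcell import ctrl
print(ctrl.hand_in())"
```

```text
the job is handed in; nothing more can be done
None
```

I peeled the white tray off by its tab and handed in with it held still about 90 mm above the light plate, within about 2 mm of centre and 0.05 rad of level. In the camera views the black tray stayed flat in its cradle and the bottle, motor tube and case looked unmoved; the hand-in gave no verdict.

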